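# Tell the packer which vase goes in which box

### The arm

A 6-joint arm with a two-finger parallel gripper is mounted at the origin on the work surface. World frame = base frame: x ahead of the robot, y to its left, z up, the work surface at z = 0. Lengths are in m, angles in rad, forces in N, time in s.
With the tool pointing down it reaches from about 0.35 to 0.775 m from the base axis. Payload 7.3 kg.
Tool frame: the origin (TCP) lies on the centre line of the jaws, within the pads' length; the fingertips stand 25 mm ahead of it and the grasp point (between the pads) lies 6 mm ahead of it; z points along the fingers, y is the direction in which the jaws open and shut (so a half turn about z gives the same grasp; the last joint's range is limited). The gripper opens to 92 mm and grips with 3 to 60 N. Pads are 19 mm wide; open, the fingers measure 130 mm over their backs; the gripper's body (75 mm by 190 mm) begins 47 mm behind the grasp point.
Start: joints at [1.07, 0.342, 1.524, -0, 1.275, -0.146], TCP at [0.182, 0.492, 0.252] pointing down, gripper open.
Joint ranges: [-2.53, 2.53], [-0.77, 2.02], [0.04, 2.7], [-1, 4.14], [0.28, 2.66], [-3.11, 3.11]. Speed limits (rad/s): [2.57, 2.57, 3.14, 3.14, 3.14, 3.14].

### API

Orientations are given as [roll, pitch, yaw] about the fixed x, y, z axes, in that order (R = Rz(yaw) Ry(pitch) Rx(roll)).
In Python, from cell import telemetry, read_camera, workorder gives the robot as it stands.
- The arm moves only by the shell command python3 -m creep 'ROWS' [FORCE]. ROWS is JSON, one flat list of numbers, 5 for each row, row after row: the opening, from 0 (shut) to 1 (fully open), then the shift along the world's x, y, z in m, then the turn about the world's z in rad. A call has 1 to 12 rows; each row shifts and turns the pose as measured when the row begins; what a row does not reach is not made up. A row lasts 1/8 s, in which the tool goes at most 62.5 mm and 10.7 degrees, less where a joint would pass 70% of its speed; a pose out of reach is approached as far as the arm can. A call is refused whole if a number of a shift passes 0.0625 or a number of a turn 0.188, either way. A call with a gripper value outside its range is refused whole. The fingers move at their own pace and stop on an object; FORCE is the grip in N (left out, the last holds). Time passes only in rows, so rows that do not move let the fingers close. It gives the time, the measured TCP pose, the force and the opening at its end, in the units of the state.
- telemetry.observe(): the state, without advancing time (a new reading comes with each control period).
- read_camera(name): name is "scene" or "top" or "wrist"; returns a dict with "image" (384x512x3 uint8, red, green, blue), "fovy" (degrees; the focal length in pixels is half the picture's height over the tangent of half this angle, whatever the lens; pixels are square), "cx", "cy" (the principal point, pixels), "distortion" ([k1, k2, p1, p2, k3] as OpenCV has them; the pictures are not rectified), "R" (3x3) and "t" (3): a world point X has camera coordinates R X + t. Camera axes: x right, y down, z forward; pixel columns grow to the right and rows downward; lengths in m; the calibration is good to about 2 mm. A picture is of the moment at which its call begins. There is no depth.
- workorder.hand_in(): hands the job in, once; it reports no verdict.
The state is a dict: "time": time; "qpos": joint angles; "qvel": joint speeds; "joint_efforts": joint torques, N m; "tool_pos": TCP position; "tool_rot": TCP orientation; "contact_force": force on the tool from outside, world axes, zero at the start; "torque": the same for the moment, N m; "opening": finger opening in m.
Only numpy, scipy, OpenCV 4.12 (cv2) and the standard library are available. Lean on these libraries where they do the work, as an engineer would, in place of code of your own. Each camera call takes 0.05 s, during which the arm holds its last target.

### The job

The slim blue vase has just been sold: ring the counter bell with your fingertips to call the packer, then point straight down at the slim blue vase, with the fingertips about three centimetres above its mouth, and stay there for a good two seconds. Then point down in the same way at the middle of the open white gift box it is to be packed in, and finish still pointing there. Do not touch, lift or shift any of the pots or boxes, and pass high above the others (a good hand's breadth) or well around them, so that it is plain which ones you mean.

Things in the scene. Friction and masses are not known exactly. Their poses are not given: they have to be found in the camera images.
- blue_vase: the sold vase: slim glazed bottle vase, mid blue, 150 mm tall, 66 mm across its belly, narrowing to a 26 mm neck and a flared mouth 39 mm across, the mouth's centre 150 mm above the origin; loose, stands upright on the white board; origin at the centre of its underside, z up
- black_vase: a slim vase of exactly the same shape and size as the blue one, but black (150 mm tall); loose, stands upright on the white board; origin at the centre of its underside, z up
- blue_jar: a squat wide-mouthed jar in the same blue, 92 mm tall, 92 mm across; loose, stands upright on the white board; origin at the centre of its underside, z up
- lantern: an egg-shaped terracotta lantern pierced with dark holes, with a small knob on top, 130 mm tall, 84 mm across; loose, stands upright on the white board; origin at the centre of its underside, z up
- board: low white-painted display board, 130 (x) by 440 (y) by 15 mm high, fixed on the counter; origin at the centre of its underside. The four pots stand in a row on it, about 110 mm apart, in any order
- white_box: the white gift box, pale padding on its floor: open-topped, empty, 100 (its x) by 200 (its y) by 85 mm high, walls 4 mm, stands loose on the counter; origin at the centre of its underside, z up, so the middle of its mouth is 85 mm above the origin
- brown_box: the brown cardboard box, brown padding on its floor: open-topped, empty, 100 (its x) by 200 (its y) by 85 mm high, walls 4 mm, stands loose on the counter; origin at the centre of its underside, z up, so the middle of its mouth is 85 mm above the origin
- bell: counter bell fixed to the counter: black round base 84 mm across, chromed dome 79 mm across whose crown is 48 mm above the counter; origin at the centre of its underside, z up
- plunger_top (a point): centre of the flat top of the bell's brass plunger (a 16 mm wide knob on a thin stem, on the bell's axis), 63 mm above the counter when up
- plunger (a joint): how far the plunger is pressed down, m: 0 up, 0.005 fully down (the bell rings from about 0.0035). A spring returns it; it takes about 1 N to start and 4.6 N to reach the stop

How it is judged:
By the outcome, as a careful person would: the job done as asked, in the order asked, and still so for the second after the job is handed in, with the robot touching nothing.
It also fails if it takes over 48 s, if anything falls off the work surface, if the arm or the gripper's body presses on something with over 40 N, if the wrist force passes 120 N, or if a joint passes its speed limit or range.

## Working session

There is one attempt and no reset: what is moved stays moved. The work goes in short steps, Python scripts to look and compute and a shell command to move; the robot and the scene stay as the last step left them, time stands still between calls to the robot, and variables do not carry over. Pictures are saved under pics/ and viewed, and the job is handed in when it is done.

```bash
mkdir -p pics
python3 - <<'E'
from cell import telemetry, read_camera
import cv2,pickle
print(telemetry.observe())
d={}
for n in ("scene","top","wrist"):
    c=read_camera(n); d[n]=c
    cv2.imwrite(f"pics/{n}0.png",c["image"][:,:,::-1])
    print(n,c["fovy"],c["cx"],c["cy"],c["distortion"],c["t"])
pickle.dump(d,open("cams0.pkl","wb"))
E
```

```text
{'time': 0.0, 'qpos': array([ 1.07003398e+00,  3.42706670e-01,  1.52503905e+00,  2.91396926e-05,
        1.27540141e+00, -1.46006676e-01]), 'qvel': array([ 2.74530136e-06,  1.69749934e-04, -1.02509089e-03,  1.07941893e-04,
        8.60537548e-04, -4.54120544e-05]), 'joint_efforts': array([-1.18357897e-03, -4.31240809e+01, -2.44220656e+01,  7.13118422e-02,
        5.60176594e-02, -8.52393305e-05]), 'tool_pos': array([0.18215534, 0.49198217, 0.25104558]), 'tool_rot': array([-3.14005877e+00, -2.53726466e-04,  2.78682828e+00]), 'contact_force': array([ 1.05827516,  0.04235144, -0.31992588]), 'torque': array([ 0.00516781, -0.01430495, -0.0004522 ]), 'opening': 0.09188066844027053}
scene 52.17127704591436 259.83829508527845 192.2720403231456 [-0.01705515  0.          0.          0.          0.        ] [ 0.02353107 -0.3956968   1.34176092]
top 55.822227804239944 253.59124239028105 195.98225656916765 [0.02302936 0.         0.         0.         0.        ] [-0.03743474  0.52178873  0.85179612]
wrist 67.25033030097107 254.89189174768217 195.5749236769278 [-0.01250038  0.          0.          0.          0.        ] [-0.52424508 -0.02974556  0.38922757]
```

View pics/scene0.png

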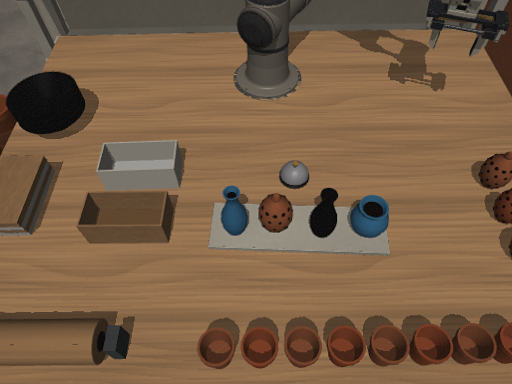

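View pics/top0.png

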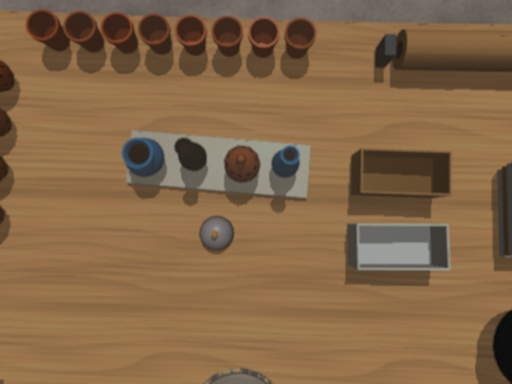

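View pics/wrist0.png

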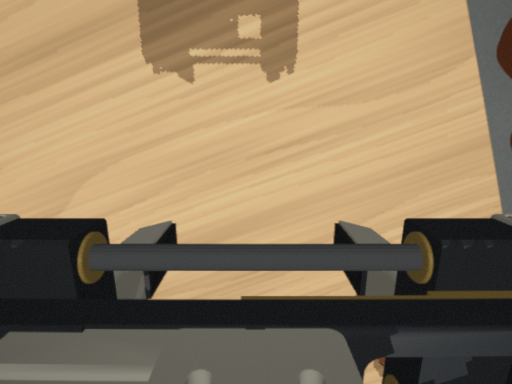

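The scene view shows the row from left to right as blue vase (mouth about 232,191), lantern, black vase and blue jar. The bell is at (294,174), the white box at (140,163) and the brown box in front of it. In the top view the bell knob is near (214,234), the blue mouth near (290,154) and the white box near (403,246). Next I'll enlarge these areas.

Run:
```python
import cv2,pickle,numpy as np
d=pickle.load(open("cams0.pkl","rb"))
def crop(n,x,y,w,h,s):
    im=d[n]["image"][y:y+h,x:x+w,::-1]
    return cv2.resize(im,None,fx=s,fy=s,interpolation=cv2.INTER_CUBIC)
a=np.hstack([crop("top",190,210,50,50,8),crop("top",265,135,50,50,8)])
cv2.imwrite("pics/c1.png",a)
cv2.imwrite("pics/c2.png",crop("top",345,210,120,75,6))
a=np.hstack([crop("scene",270,150,50,50,8),crop("scene",210,178,50,50,8)])
cv2.imwrite("pics/c3.png",a)
cv2.imwrite("pics/c4.png",crop("scene",85,130,120,75,6))
```

```text
(no output)
```

View pics/c1.png

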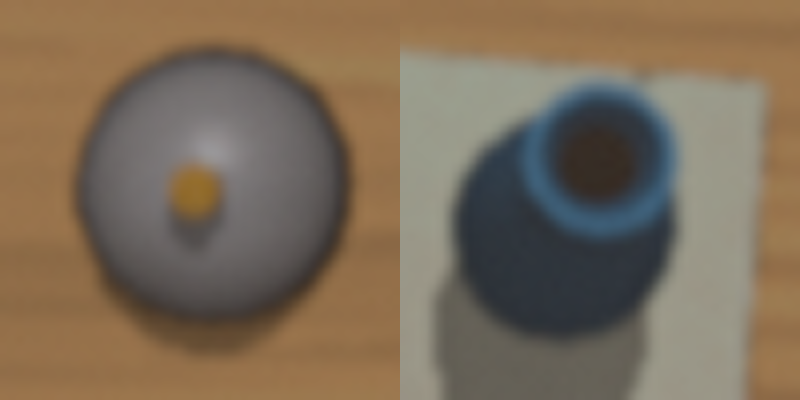

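View pics/c2.png

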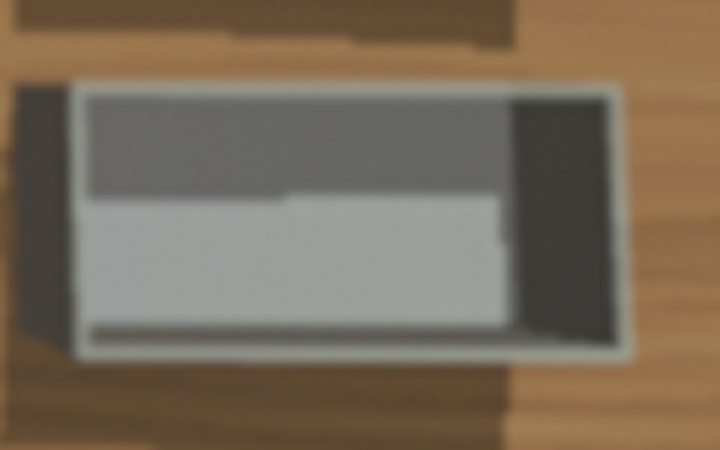

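View pics/c3.png

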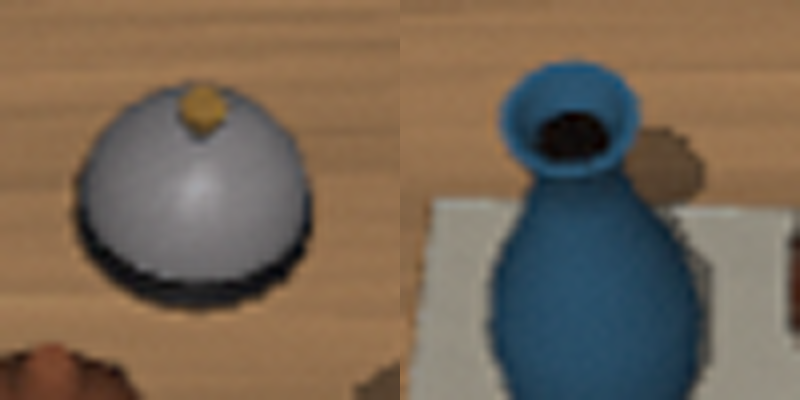

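View pics/c4.png

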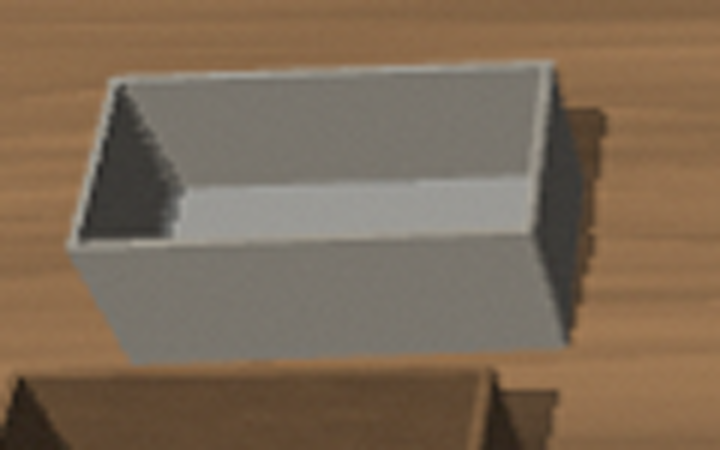

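```bash
cat > h.py <<'E'
import cv2,pickle,numpy as np
def K(c):
    f=c["image"].shape[0]/2/np.tan(np.radians(c["fovy"]/2)); return np.array([[f,0,c["cx"]],[0,f,c["cy"]],[0,0,1]])
def ray(c,p):
    u=cv2.undistortPoints(np.array([[p]],float),K(c),np.array(c["distortion"]))[0,0]
    R=np.array(c["R"]);t=np.array(c["t"]); return -R.T@t, R.T@np.array([u[0],u[1],1])
def onz(c,p,z):
    o,v=ray(c,p); return o+v*(z-o[2])/v[2]
def tri(a,pa,b,pb):
    o1,v1=ray(a,pa);o2,v2=ray(b,pb)
    s=np.linalg.lstsq(np.c_[v1,-v2],o2-o1,rcond=None)[0]
    p,q=o1+s[0]*v1,o2+s[1]*v2; return (p+q)/2,np.linalg.norm(p-q)
def up(x0,y0,s,c): return (x0+(c[0]+.5)/s-.5,y0+(c[1]+.5)/s-.5)
E
python3 - <<'E'
from h import *
np.set_printoptions(precision=4,suppress=True)
d=pickle.load(open("cams0.pkl","rb"));T,S=d["top"],d["scene"]
for n,a,b,z in (("knob",up(190,210,8,(195,191)),up(270,150,8,(203,101)),.063),("mouth",up(265,135,8,(200,159)),up(210,178,8,(169,119)),.165)):
    print(n,onz(T,a,z),onz(S,b,z),tri(T,a,S,b))
A=[up(345,210,6,c) for c in ((72,82),(620,82),(632,360),(77,358))]
B=[up(85,130,6,c) for c in ((535,235),(70,246),(112,78),(553,63))]
print(np.mean([onz(T,a,.085) for a in A],0),np.mean([onz(S,a,.085) for a in B],0))
print(np.array([onz(T,a,.085) for a in A])); print(np.array([onz(S,a,.085) for a in B]))
for n,p,z in (("lant",(240,159),.145),("black",(183,146),.165),("jar",(139,153),.107)): print(n,onz(T,p,z))
for p in ((359,149),(450,152),(449,196),(360,193)): print("brown",onz(T,p,.085))
E
```

```text
knob [0.432  0.0639 0.063 ] [0.4321 0.0655 0.063 ] (array([0.432 , 0.0647, 0.0628]), np.float64(0.0015738222774074944))
mouth [ 0.5977 -0.0939  0.165 ] [ 0.5989 -0.0926  0.165 ] (array([ 0.598 , -0.0934,  0.1637]), np.float64(0.0013325728077017817))
[ 0.416  -0.3536  0.085 ] [ 0.417  -0.3502  0.085 ]
[[ 0.4634 -0.2525  0.085 ]
 [ 0.4689 -0.4523  0.085 ]
 [ 0.3685 -0.4549  0.085 ]
 [ 0.3632 -0.2546  0.085 ]]
[[ 0.4652 -0.2487  0.085 ]
 [ 0.4668 -0.4484  0.085 ]
 [ 0.3701 -0.4516  0.085 ]
 [ 0.3658 -0.2521  0.085 ]]
lant [0.5893 0.0066 0.145 ]
black [0.6091 0.1215 0.165 ]
jar [0.6031 0.2278 0.107 ]
brown [ 0.6295 -0.2569  0.085 ]
brown [ 0.6276 -0.4589  0.085 ]
brown [ 0.5291 -0.4555  0.085 ]
brown [ 0.5306 -0.2597  0.085 ]
```

The two views agree to within about 3 mm: knob (0.432, 0.065), blue mouth (0.598, -0.093, 0.165), box middle (0.4165, -0.352). The way to the bell is clear, so I'll close the fingers and go there at height.

```bash
python3 -m creep '[0,0.025,-0.0425,0,0.035, 0,0.025,-0.0425,0,0.035, 0,0.025,-0.0425,0,0.035, 0,0.025,-0.0425,0,0.035, 0,0.025,-0.0425,0,0.035, 0,0.025,-0.0425,0,0.035, 0,0.025,-0.0425,0,0.035, 0,0.025,-0.0425,0,0.035, 0,0.025,-0.0425,0,0.035, 0,0.025,-0.0425,0,0.035, 0,0,0,0,0]' 10
```

```text
time: 1.52
tool_pos: [0.4368, 0.0526, 0.2493]
tool_rot: [-3.139, -0.0, -3.132]
contact_force: [-0.2, -0.1, -1.0]
opening: 0.0003
```

```bash
python3 -m creep '[0,-0.005,0.012,0,0, 0,0,0,-0.03,0, 0,0,0,-0.03,0, 0,0,0,-0.03,0, 0,0,0,-0.03,0, 0,0,0,-0.01,0, 0,0,0,0,0, 0,0,0,0,0]'
python3 - <<'E'
from cell import read_camera
import cv2,numpy as np
r=[]
for n,(x,y) in (("scene",(240,110)),("top",(165,180))):
    im=read_camera(n)["image"][y:y+100,x:x+100,::-1]; r.append(cv2.resize(im,None,fx=4,fy=4,interpolation=cv2.INTER_CUBIC))
cv2.imwrite("pics/b1.png",np.hstack(r))
E
```

```text
time: 2.52
tool_pos: [0.4262, 0.0767, 0.1182]
tool_rot: [3.141, 0.001, -3.123]
contact_force: [-1.3, 0.2, -0.1]
opening: 0.0004
```

View pics/b1.png

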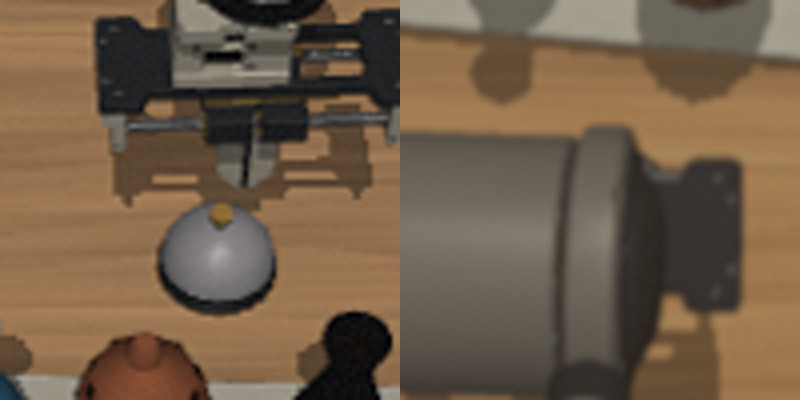

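The left view shows the shut fingertips at about (245,188), right of and behind the knob at (221,213). That agrees with the y error of +12 mm and x error of -6 mm.

```bash
python3 -m creep '[0,0.006,-0.012,0,0, 0,0,0,0,0, 0,0,0,0,0]'
```

```text
time: 3.0
tool_pos: [0.4338, 0.063, 0.1195]
tool_rot: [3.141, 0.005, -3.125]
contact_force: [0.7, -0.7, 0.5]
opening: 0.0002
```

```bash
python3 -m creep '[0,-0.001,0.001,-0.01,0, 0,0,0,-0.01,0, 0,0,0,0,0, 0,0,0,0,0]'
python3 - <<'E'
from cell import read_camera
import cv2,numpy as np
r=[]
for n,(x,y) in (("scene",(265,130)),):
    im=read_camera(n)["image"][y:y+60,x:x+60,::-1]; r.append(cv2.resize(im,None,fx=8,fy=8,interpolation=cv2.INTER_CUBIC))
cv2.imwrite("pics/b2.png",np.hstack(r))
E
```

```text
time: 3.5
tool_pos: [0.4321, 0.0641, 0.0974]
tool_rot: [3.141, 0.003, -3.125]
contact_force: [0.6, 0.2, -0.1]
opening: 0.0005
```

View pics/b2.png

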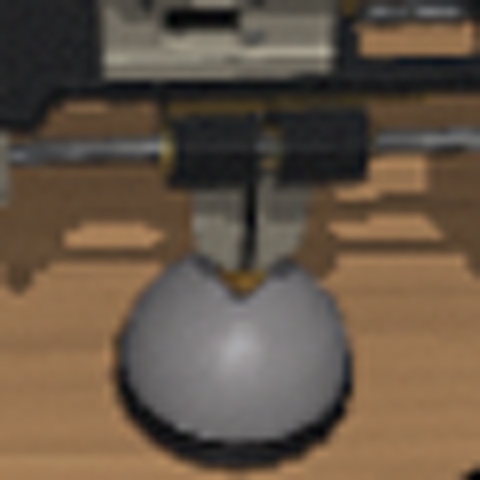

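The shut fingertips are now right above the knob, at about (243,280) in the crop. I'll press in small steps and watch the force.

```bash
python3 -m creep '[0,0,0,-0.006,0, 0,0,0,-0.003,0, 0,0,0,-0.002,0, 0,0,0,0,0]'
```

```text
time: 4.05
tool_pos: [0.4324, 0.0642, 0.0862]
tool_rot: [3.141, 0.004, -3.125]
contact_force: [-0.4, -1.1, 1.6]
opening: 0.0004
```

```bash
python3 -m creep '[0,0,0,-0.003,0, 0,0,0,-0.001,0, 0,0,0,0,0]'
```

```text
time: 4.42
tool_pos: [0.4324, 0.0641, 0.0833]
tool_rot: [3.141, 0.005, -3.124]
contact_force: [-1.3, 0.3, 4.3]
opening: 0.0006
```

```bash
python3 -m creep '[0,0,0,-0.001,0, 0,0,0,-0.0005,0]'
```

```text
time: 4.68
tool_pos: [0.4324, 0.0642, 0.0831]
tool_rot: [3.141, 0.006, -3.124]
contact_force: [-3.4, -0.3, 11.3]
opening: 0.0004
```

The force reached 11 N with the tool no longer moving, so the plunger is on its stop and the bell has rung. Next I rise, then go around the lantern.

```bash
python3 -m creep '[0,0,0,0.02,0, 0,0,0,0.05,0, 0,0,0,0.05,0, 0,0,0,0.05,0, 0,0,0,0.05,0, 0,0,0,0.03,0, 0,0,-0.05,0,0, 0,0,-0.05,0,0, 0,0,-0.05,0,0, 0,0,0,0,0,0,0,0,0,0]'
```

```text
time: 6.05
tool_pos: [0.4309, -0.0892, 0.34]
tool_rot: [3.141, 0.008, -3.122]
contact_force: [-0.2, 0.0, 0.3]
opening: 0.0004
```

```bash
python3 -m creep '[0,0.05,-0.004,0,0, 0,0.05,0,0,0, 0,0.05,0,0,0, 0,0.01,0,0,0, 0,0,0,0,0, 0,0,0,0,0]'
```

```text
time: 6.8
tool_pos: [0.5938, -0.0847, 0.3391]
tool_rot: [3.14, 0.006, -3.113]
contact_force: [0.7, -0.0, 0.0]
opening: 0.0007
```

```bash
python3 -m creep '[0,0.004,-0.008,0,-0.02, 0,0,0,0,0, 0,0,0,-0.03,0, 0,0,0,-0.03,0, 0,0,0,-0.02,0, 0,0,0,-0.01,0, 0,0,0,0,0, 0,0,0,0,0]'
```

```text
time: 7.8
tool_pos: [0.5959, -0.095, 0.252]
tool_rot: [-3.141, 0.014, -3.139]
contact_force: [0.5, 0.8, -0.2]
opening: 0.0009
```

```bash
python3 -m creep '[0,0.002,0.0015,-0.01,0, 0,0,0,-0.01,0, 0,0,0,-0.009,0, 0,0,0,0,0, 0,0,0,0,0]'
python3 - <<'E'
from cell import read_camera
from h import *
r=[]
for n,(x,y) in (("scene",(180,130)),("top",(240,110))):
    c=read_camera(n)
    im=c["image"][y:y+100,x:x+100,::-1]; r.append(cv2.resize(im,None,fx=4,fy=4,interpolation=cv2.INTER_CUBIC))
cv2.imwrite("pics/v1.png",np.hstack(r))
E
```

```text
time: 8.43
tool_pos: [0.5984, -0.0934, 0.222]
tool_rot: [-3.14, 0.015, -3.139]
contact_force: [0.2, 0.0, 0.7]
opening: 0.0004
```

View pics/v1.png

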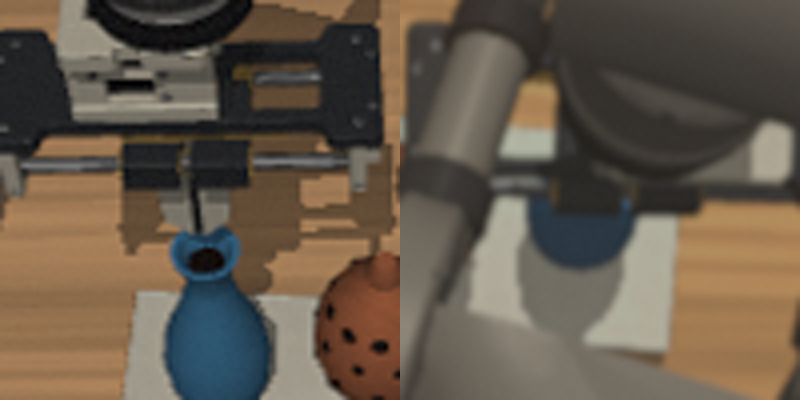

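The fingertips are centred over the blue mouth (crop about (200,232) against mouth (205,252)). I'll check that by projecting the tip and the mouth into the picture.

Run:
```python
from h import *
S=pickle.load(open("cams0.pkl","rb"))["scene"]
for P in ([.5984,-.0934,.197],[.598,-.0933,.165]):
    p=cv2.projectPoints(np.array([P]),cv2.Rodrigues(np.array(S["R"]))[0],np.array(S["t"]),K(S),np.array(S["distortion"]))[0].ravel()
    print(p,(p-[180,130])*4)
```

```text
[229.21285651 183.59998559] [196.85142604 214.39994236]
[230.36701128 192.09152914] [201.46804511 248.36611654]
```

Run:
```python
from cell import read_camera
from h import *
c=read_camera("scene"); im=c["image"][160:210,200:260,::-1]
cv2.imwrite("pics/v2.png",cv2.resize(im,None,fx=12,fy=12,interpolation=cv2.INTER_CUBIC))
cv2.imwrite("pics/w2.png",read_camera("wrist")["image"][:,:,::-1])
```

```text
(no output)
```

View pics/v2.png

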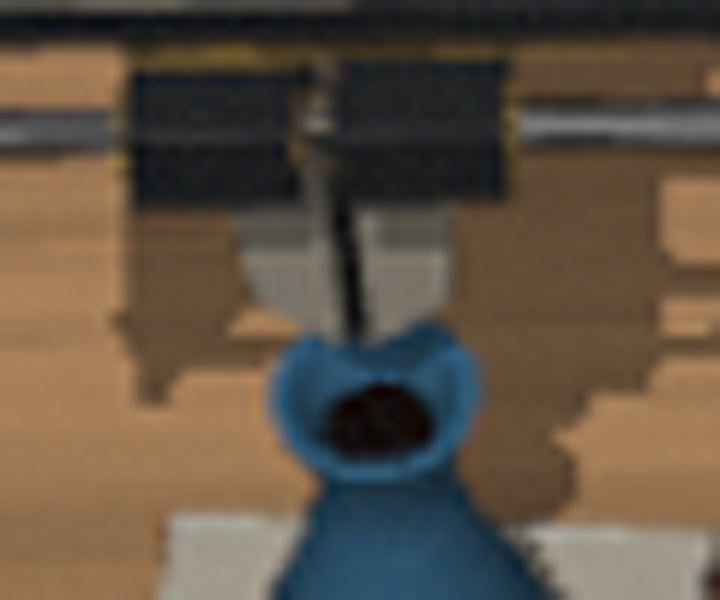

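View pics/w2.png

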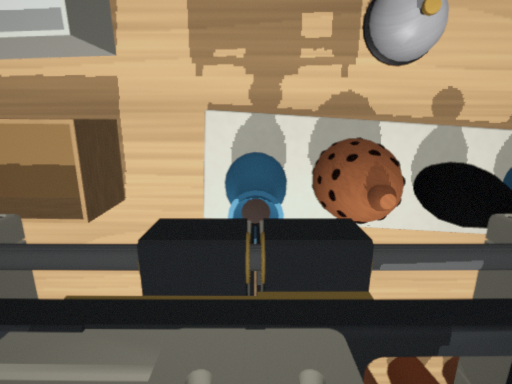

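The fingertip bottom is at picture (229.6,188.7) and the mouth centre at (231.4,193.3). That puts it over the mouth within 2 to 3 mm and about 3 cm above, and the bell-stop contact confirms the tip height. I'll hold here.

```bash
Z='see rows'; python3 -m creep '[0,0,0,0,0,0,0,0,0,0,0,0,0,0,0,0,0,0,0,0,0,0,0,0,0,0,0,0,0,0,0,0,0,0,0,0,0,0,0,0,0,0,0,0,0,0,0,0,0,0,0,0,0,0,0,0,0,0,0,0]'; python3 -m creep '[0,0,0,0,0,0,0,0,0,0,0,0,0,0,0,0,0,0,0,0,0,0,0,0,0,0,0,0,0,0,0,0,0,0,0,0,0,0,0,0,0,0,0,0,0,0,0,0,0,0,0,0,0,0,0,0,0,0,0,0]'
```

```text
time: 10.12
tool_pos: [0.5986, -0.0935, 0.2227]
tool_rot: [-3.14, 0.017, -3.139]
contact_force: [0.4, -0.5, 0.2]
opening: 0.0007
time: 11.62
tool_pos: [0.5986, -0.0935, 0.2227]
tool_rot: [-3.14, 0.017, -3.139]
contact_force: [-0.3, 0.2, 0.7]
opening: 0.0009
```

Held for over 3 s. Now I go up, back, then across to the white box.

```bash
python3 -m creep '[0,0,0,0.04,0, 0,0,0,0.05,0, 0,0,0,0.03,0, 0,-0.05,0,0,0, 0,-0.05,0,0,0, 0,-0.05,0,0,0, 0,-0.02,0,0,0, 0,0,0,0,0, 0,0,0,0,0]'; python3 -m creep '[0,0,-0.05,0,0, 0,0,-0.05,0,0, 0,0,-0.05,0,0, 0,0,-0.05,0,0, 0,0,-0.03,0,0, 0,0,0,0,0, 0,0,0,0,0]'
```

```text
time: 12.75
tool_pos: [0.4243, -0.0934, 0.346]
tool_rot: [-3.138, 0.019, -3.139]
contact_force: [-0.8, -0.5, -0.2]
opening: 0.0005
time: 13.62
tool_pos: [0.43, -0.3316, 0.3421]
tool_rot: [3.141, 0.019, -3.133]
contact_force: [0.4, -0.3, -0.1]
opening: 0.0006
```

```bash
python3 -m creep '[0,-0.013,-0.02,0,0, 0,0,0,0,0, 0,0,0,-0.04,0, 0,0,0,-0.04,0, 0,0,0,-0.04,0, 0,0,0,-0.02,0, 0,0,0,0,0, 0,0,0,0,0]'
```

```text
time: 14.62
tool_pos: [0.4226, -0.3426, 0.2016]
tool_rot: [-3.141, 0.025, -3.123]
contact_force: [0.1, -0.7, -0.3]
opening: 0.0007
```

```bash
python3 -m creep '[0,-0.006,-0.0095,-0.015,0, 0,0,0,-0.02,0, 0,0,0,-0.015,0, 0,0,0,-0.008,0, 0,0,0,0,0, 0,0,0,0,0]'
```

```text
time: 15.38
tool_pos: [0.4166, -0.3555, 0.1439]
tool_rot: [-3.135, 0.029, -3.124]
contact_force: [-0.5, 0.4, 0.1]
opening: 0.0005
```

```bash
python3 -m creep '[0,0,0.0035,-0.003,0, 0,0,0,0,0, 0,0,0,0,0, 0,0,0,0,0, 0,0,0,0,0, 0,0,0,0,0, 0,0,0,0,0, 0,0,0,0,0]'; python3 -m creep '[0,0,0,0,0,0,0,0,0,0,0,0,0,0,0,0,0,0,0,0,0,0,0,0,0,0,0,0,0,0,0,0,0,0,0,0,0,0,0,0,0,0,0,0,0,0,0,0,0,0,0,0,0,0,0,0,0,0,0,0]'
python3 - <<'E'
from cell import read_camera
from h import *
for n in ("scene","top"): cv2.imwrite(f"pics/f_{n}.png",read_camera(n)["image"][:,:,::-1])
E
```

```text
time: 16.38
tool_pos: [0.4171, -0.3522, 0.142]
tool_rot: [-3.133, 0.031, -3.123]
contact_force: [0.1, -0.3, 0.8]
opening: 0.0005
time: 17.88
tool_pos: [0.4171, -0.3522, 0.142]
tool_rot: [-3.133, 0.031, -3.123]
contact_force: [-0.1, -0.7, 0.5]
opening: 0.0007
```

View pics/f_scene.png

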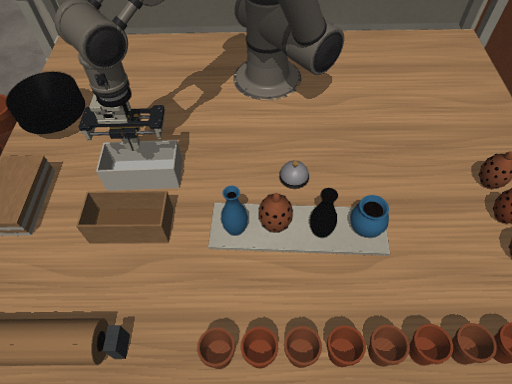

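View pics/f_top.png

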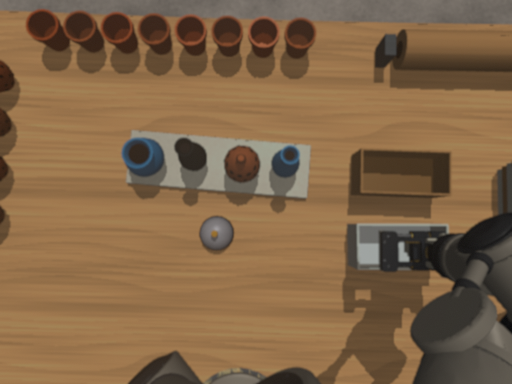

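The tool points down over the middle of the white box, with the fingers at scene (131,145). The pots, bell and boxes are at the same pixels as at the start. I'm handing in.

```bash
python3 -c "
from cell import workorder
print(workorder.hand_in())"
```

```text
the job is handed in; nothing more can be done
None
```

The job is done and handed in at about 18 s, with the arm still pointing down at the white box.

- **Bell:** I pressed the plunger with shut fingertips until it reached its stop. The force rose to about 11 N while the tool stopped moving, with the tip 58 mm above the counter. That is below the depth at which the bell rings, but there is no sound or plunger reading to confirm it.
- **Blue vase:** I held the fingertips about 33 mm above its mouth for over 3 s. In the picture they were within 2–3 mm of its centre. They looked about 1 px lower than I predicted, which I put down to blur and calibration.
- **White box:** I ended with the fingertips about 32 mm above the middle of its mouth. The tool is tilted about 1.8° from straight down.
- **Other objects:** I moved between targets with the fingertips about 31–32 cm above the counter, going around the lantern and the brown box. The last scene and top views show the pots, bell and boxes where they were at the start. The contact force was within noise at every check except during the bell press.

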